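# Find the hidden button in a tile-topped box and spring its drawer

### The job

One of the eight blue tiles on top of the wooden box is a hidden push button that looks just like the others: feel across the tiles with the fingertips, pressing on them, until you find the one that gives, and press it right in so that the drawer springs out by itself. Then let the tile come back up and move clear. Do not touch the drawer itself, and leave the jar, the shaker and the tin round the box where they stand.

Things in the scene. Friction and masses are not known exactly. Their poses are not given: they have to be found in the camera images.
- box: dark wooden box, 132 (x) x 244 (y) x 70 mm high, fixed on a plinth of 2 to 27 mm; origin at the centre of its underside (top of the plinth), z up, drawer front facing its own -x. Its top is a flat panel of eight identical blue tiles, two rows of four along y, flush with each other and with the 10 mm wooden rim. One of them, elsewhere each time, is the button
- panel_center (a point): middle of the tiled panel, level with the tile faces, 70 mm above the box origin; axes as the box. Tiles are 54 x 54 mm with 2 mm gaps; from this point their centres lie at x = -28 or +28 mm and y = -84, -28, +28 or +84 mm. Seven are rigid
- release (a joint): how far the hidden button tile is pressed straight down (m): 0 flush, 0.008 fully in. It begins to give at about 1.5 N, reaches its stop at about 4.5 N, frees the drawer from about 0.005 on, and springs back up when let go
- drawer (a joint): how far the drawer has come out along the box's -x (m): 0 shut and latched, 0.05 fully out; once freed a spring drives it out within half a second and holds it there. Its front is 46 mm high, 240 mm wide; its brass knob ends 31 mm in front of the box (81 mm when the drawer is out)
- drawer_unit: the drawer with its runners, inside the box (same origin and axes as the box, does not move with the drawer); used only to tell whether the drawer is touched
- jam_jar: glass jam jar, 68 mm across, 84 mm high, standing about 180 mm from the box's middle on its +y side; origin at the centre of its base
- salt_shaker: grey salt shaker, 44 mm across, 90 mm high, on the box's -y side; origin at the centre of its base
- spice_tin: low round pot with a tan lid, 62 mm across, 35 mm high, behind the box (+x side); origin at the centre of its base

How it is judged (in metres and radians):
On the way:
1. the hidden button tile is pressed in with the fingertips, at least 5 mm (value of joint release above 0.005 m and contact force between the fingers and anything else above 0.5 N), for 0.03 s.
At the end, for the whole second after the job is handed in: the drawer stands out at least 40 mm and is at rest, the button tile is back within 2 mm of flush, and the jar, shaker and tin are within 20 mm of where they stood (value of joint drawer above 0.04 m and velocity of joint drawer below 0.01 m/s and value of joint release below 0.002 m and distance of each of jam_jar, salt_shaker, spice_tin from where it was at the start of the episode below 0.02 m); the robot touches nothing.
It fails at once if the robot touches the drawer (pulls, pushes or holds it) (contact force between any of the arm, the fingers and drawer_unit above 1 N).
It fails at once if the jar, the shaker or the tin is moved 20 mm or more, lifted or carried (distance of any of jam_jar, salt_shaker, spice_tin from where it was at the start of the episode above 0.02 m).
It also fails if it takes over 51 s, if anything falls off the work surface, if the arm or the gripper's body presses on something with over 40 N, if the wrist force passes 120 N, or if a joint passes its speed limit or range.

### The arm

A 6-joint arm with a two-finger parallel gripper is mounted at the origin on a cart in front of the work surface, level with it; the furniture and walls round the work are solid. World frame = base frame: x ahead of the robot, y to its left, z up, the work surface at z = 0. Lengths are in mm, angles in rad, forces in N, time in s.
With the tool pointing down it reaches from about 300 to 775 mm from the base axis. Payload 14.6 kg.
Tool frame: the origin (TCP) lies midway between the tips of the shut fingers; the grasp point (between the pads) lies behind it (manip.grip_depth is the z of the grasp point in the tool frame, in mm); z points along the fingers, y is the line along which they close (so a half turn about z gives the same grasp; the last joint's range is limited). The gripper opens to 94 mm and grips with 3 to 60 N. Pads are 16 mm wide; open, the fingers measure 119 mm over their backs; the gripper's body (75 mm by 177 mm) begins 78 mm behind the grasp point.
Start: joints at [1.172, 0.3, 1.521, -0, 1.321, -0.067], TCP at [179.157, 519.992, 176.146] pointing down, gripper open.
Joint ranges: [-3.03, 3.03], [-0.79, 2.21], [0.23, 2.52], [-1.04, 4.18], [0, 3.07], [-2.55, 2.55]. Speed limits (rad/s): [2.22, 2.22, 2.57, 3.14, 3.14, 3.14].

### API

Orientations are given as [roll, pitch, yaw] about the fixed x, y, z axes, in that order (R = Rz(yaw) Ry(pitch) Rx(roll)).
In Python, from cell import manip, optics, order gives the robot as it stands (manip), with the cameras (optics) and the job (order).
- The arm moves only by the shell command python3 nudge.py FILE [OPENING] [FORCE], which reads ROWS from the file FILE. ROWS is a JSON list of rows, 1 to 5 of them, each an object with the fields pos (a list: dx, dy, dz in parts of the range, where 1.0 means 80 cm), turn_vec (a list: a rotation vector rx, ry, rz in parts of the range, where 1.0 means 120 degrees); a field left out counts as zero; each row is the pose to reach, as a shift and turn from the pose commanded when the command began, along the tool's axes at that moment; what a row does not reach only later rows make up. A row lasts 1/10 s, in which the tool goes at most 50 mm and 0.15 rad, less where a joint would pass 70% of its speed; a pose out of reach is approached as far as the arm can. OPENING is the finger opening in mm, set as the command begins (- or left out keeps the last). The fingers move at their own pace and stop on an object; FORCE is the grip in N (left out, the last holds). Time passes only in rows, so rows that do not move let the fingers close. It prints the time, the measured TCP pose, the force, the opening and the grip force at its end. No shift or turn number may pass 1 either way. Input that does not fit is refused with a message, and nothing moves.
- manip.read_state(): the state, without advancing time (a new reading comes with each control period).
- optics.camera(name): name is "scene" or "top" or "wrist"; returns (picture, depth): 384x512x3 uint8, red, green, blue; 384x512 float32, mm along the optical axis (not along the pixel's ray), 0 where there is no reading.
- optics.camera_info(name): a dict with "K" (3x3 intrinsics, pixels), "dist" ([k1, k2, p1, p2, k3] as OpenCV has them; the pictures are not rectified), "rvec" (rotation vector, rad) and "tvec" (3), from world to camera coordinates, as OpenCV has them; the wrist camera has in their place "mount" (4x4, takes a point from camera to tool coordinates, whose origin is the TCP and whose axes are the flange's). Camera axes: x right, y down, z forward; pixel columns grow to the right and rows downward; lengths in mm; the calibration is good to about 2 mm. A picture is of the moment at which its call begins: read the wrist's pose just before it. camera_info takes no time and is no camera call.
- order.sign_off(): hands the job in; it is judged then, once.
The state is a dict: "clock": time; "joints": joint angles; "qd": joint speeds; "effort": joint torques, N m; "eef_pos": TCP position; "eef_rot": TCP orientation; "wrist_force": force on the tool from outside, world axes, zero at the start; "moment": the same for the moment, N m; "finger_gap": finger opening in mm; "finger_force": force on a finger pad.
Only numpy, scipy, OpenCV 4.12 (cv2) and the standard library are available. Lean on these libraries where they do the work, as an engineer would, in place of code of your own. Each camera call takes 0.05 s, during which the arm holds its last target. There are 200 camera calls.

## Working session

There is one attempt and no reset: what is moved stays moved. The work goes in short steps, Python scripts to look and compute and a shell command to move; the robot and the scene stay as the last step left them, time stands still between calls to the robot, and variables do not carry over. Pictures are saved under pics/ and viewed, at most 10 in all, crops included, and the job is handed in when it is done.

```bash
ls; mkdir -p pics
cat > h.py <<'E'
import numpy as np, cv2
from cell import manip, optics, order
def world(name,d,info):
    K=np.array(info["K"],float);dist=np.array(info["dist"],float)
    h,w=d.shape
    u,v=np.meshgrid(np.arange(w),np.arange(h))
    n=cv2.undistortPoints(np.stack([u,v],-1).reshape(-1,1,2).astype(np.float64),K,dist).reshape(h,w,2)
    P=np.dstack([n*d[...,None],d])
    R=cv2.Rodrigues(np.array(info["rvec"],float))[0];t=np.array(info["tvec"],float).ravel()
    return (P-t)@R
E
python3 - <<'E'
from h import *
for n in("top","scene"):
    p,d=optics.camera(n);i=optics.camera_info(n)
    cv2.imwrite(f"pics/{n}.png",p[...,::-1]);np.save(n+"_d.npy",d);np.save(n+"_p.npy",p)
    W=world(n,d,i);np.save(n+"_w.npy",W)
    hsv=cv2.cvtColor(p,cv2.COLOR_RGB2HSV)
    m=(hsv[...,0]>95)&(hsv[...,0]<130)&(hsv[...,1]>90)&(d>0)
    print(n,m.sum(),np.median(W[m],0))
    m&=abs(W[...,2]-np.median(W[m][:,2]))<8
    r=cv2.minAreaRect(W[m][:,:2].astype(np.float32));print(r)
print(manip.read_state())
E
```

```text
cell.py
nudge.py
pics
top 3274 [506.38307684 -67.02055954  79.65039567]
((506.52215576171875, -66.10226440429688), (218.8103485107422, 109.35891723632812), 88.66098022460938)
scene 730 [ 541.66670397 -103.78178606   80.0753529 ]
((543.1668090820312, -102.58737182617188), (150.28128051757812, 40.4261474609375), 85.40230560302734)
{'clock': 0.1, 'joints': array([ 1.17238801e+00,  3.00397194e-01,  1.52150229e+00, -1.24250876e-05,
        1.32070362e+00, -6.65895408e-02]), 'qd': array([ 1.09665686e-03, -1.24794732e-03, -1.40642557e-03,  1.44680099e-04,
       -9.54720879e-05,  1.77920991e-03]), 'effort': array([ 2.11950828e-03, -5.32649624e+01, -3.53285766e+01,  7.09657255e-02,
        2.34694808e-02, -7.19243758e-05]), 'eef_pos': array([179.06954306, 519.75822604, 175.66021764]), 'eef_rot': array([-3.14058365e+00, -5.52265770e-05,  2.80977693e+00]), 'wrist_force': array([ 0.02861524, -0.47825226,  0.08738383]), 'moment': array([-0.0379857 ,  0.01028068, -0.0097752 ]), 'finger_force': 0.0, 'finger_gap': 93.82663257080043}
```

```bash
sleep 1
```

```text
(no output)
```

View pics/top.png

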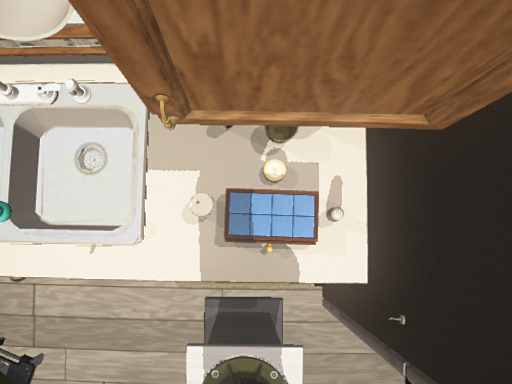

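View pics/scene.png

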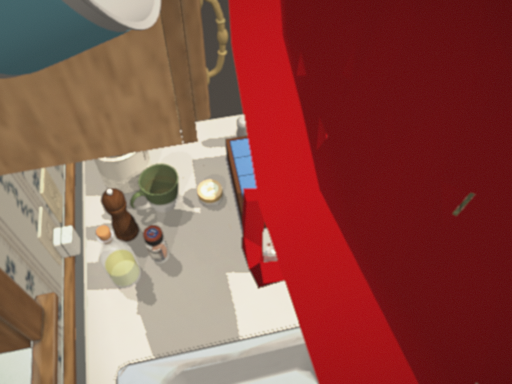

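```bash
cat > goto.py <<'E'
import sys
from h import *
from scipy.spatial.transform import Rotation as R
s=manip.read_state();M=R.from_euler("xyz",s["eef_rot"]).as_matrix()
c=np.array([506.5,-66.1]);a=np.radians(-1.34)
for x in(-28,28):
  for y in(84,28,-28,-84):
    w=c+[x*np.cos(a)-y*np.sin(a),x*np.sin(a)+y*np.cos(a)]
    print(x,y,w.round(1),(M.T@(np.array([*w,float(sys.argv[1])])-s["eef_pos"])).round(1))
print(s["eef_pos"].round(1),s["wrist_force"].round(2))
E
python3 goto.py 105
python3 - <<'E'
import numpy as np
W=np.load("top_w.npy")
for v,u in[(120,300),(125,250),(100,400),(60,300),(90,75),(210,380),(300,340),(170,274),(205,201),(214,336),(105,165),(249,269),(215,300)]: print(v,u,W[v,u].round(0))
E
```

```text
-28 84 [480.5  18.5] [-448.2 -375.6   71. ]
-28 28 [479.2 -37.5] [-465.2 -429.    71.1]
-28 -28 [477.9 -93.4] [-482.2 -482.3   71.1]
-28 -84 [ 476.5 -149.4] [-499.2 -535.7   71.2]
28 84 [536.5  17.2] [-501.6 -358.6   71. ]
28 28 [535.1 -38.8] [-518.6 -412.    71. ]
28 -28 [533.8 -94.7] [-535.6 -465.3   71.1]
28 -84 [ 532.5 -150.7] [-552.6 -518.7   71.2]
[179.1 519.8 175.7] [ 0.03 -0.48  0.09]
120 300 [636. -80. 541.]
125 250 [764.  -8.  -1.]
100 400 [ 636. -202.  656.]
60 300 [637. -48. 784.]
90 75 [835. 468.  85.]
210 380 [ 526. -370.   22.]
300 340 [ 211. -368. -479.]
170 274 [631. -75.  32.]
205 201 [528. 118.  85.]
214 336 [ 509. -232.   91.]
105 165 [634. 124. 618.]
249 269 [416. -62.  42.]
215 300 [ 506. -141.   76.]
```

Units first: shifts go in shares of 80 cm and turns go in shares of 120 degrees. So -185 mm / 800 = -0.2313, -155 mm / 800 = -0.1938.

```bash
echo '[{"pos":[-0.0463, -0.0388, 0]}, {"pos":[-0.0925, -0.0775, 0]}, {"pos":[-0.1388, -0.1163, 0]}, {"pos":[-0.185, -0.155, 0]}, {"pos":[-0.2313, -0.1938, 0]}]' > next.json && python3 nudge.py next.json 0 20
echo '[{"pos":[-0.0463, -0.0388, 0]}, {"pos":[-0.0925, -0.0775, 0]}, {"pos":[-0.1388, -0.1163, 0]}, {"pos":[-0.185, -0.155, 0]}, {"pos":[-0.2313, -0.1938, 0]}]' > next.json && python3 nudge.py next.json
echo '[{"pos":[-0.045, -0.0388, 0]}, {"pos":[-0.0875, -0.075, 0]}, {"pos":[-0.0975, -0.0825, 0]}, {"pos":[-0.0975, -0.0825, 0.0375]}, {"pos":[-0.0975, -0.0825, 0.075]}]' > next.json && python3 nudge.py next.json
echo '[{}, {}]' > next.json && python3 nudge.py next.json
python3 goto.py 90
python3 - <<'E'
from h import *
p,d=optics.camera("top");cv2.imwrite("pics/t2.png",cv2.resize(p[140:290,140:380,::-1],None,fx=3,fy=3))
E
```

```text
clock: 0.6
eef_pos: [304.0, 311.4, 176.0]
eef_rot: [-3.141, -0.0, 2.81]
wrist_force: [0.8, 0.4, 0.0]
finger_gap: 57.3
finger_force: 0.0
clock: 1.1
eef_pos: [428.6, 104.4, 176.2]
eef_rot: [3.142, 0.0, 2.81]
wrist_force: [0.9, 0.0, 0.3]
finger_gap: 17.4
finger_force: 0.0
clock: 1.6
eef_pos: [480.3, 18.6, 115.5]
eef_rot: [3.141, 0.001, 2.809]
wrist_force: [0.9, 0.4, -1.3]
finger_gap: 0.3
finger_force: 0.0
clock: 1.8
eef_pos: [480.2, 19.0, 116.8]
eef_rot: [-3.142, -0.0, 2.81]
wrist_force: [0.6, -0.0, 0.5]
finger_gap: 0.5
finger_force: 0.0
-28 84 [480.5  18.5] [-0.4 -0.4 26.8]
-28 28 [479.2 -37.5] [-17.4 -53.7  26.8]
-28 -28 [477.9 -93.4] [ -34.4 -107.1   26.8]
-28 -84 [ 476.5 -149.4] [ -51.3 -160.5   26.8]
28 84 [536.5  17.2] [-53.8  16.6  26.8]
28 28 [535.1 -38.8] [-70.8 -36.8  26.8]
28 -28 [533.8 -94.7] [-87.7 -90.1  26.8]
28 -84 [ 532.5 -150.7] [-104.7 -143.5   26.8]
[480.2  19.  116.8] [ 0.61 -0.    0.46]
```

View pics/t2.png

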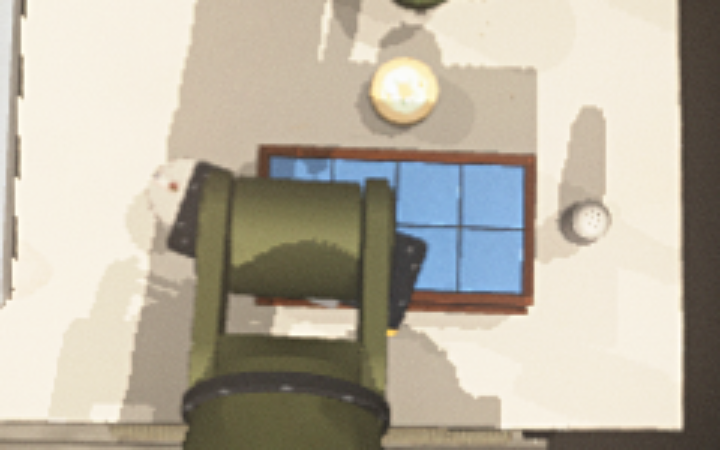

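The crop shows the gripper over the near-left tile, with the box spanning (260..535, 150..305), and the jar, shaker and tin clear of the gripper. Next I feel down.

To row units: 31 mm / 800 = 0.0388, 29 mm / 800 = 0.0363.

```bash
echo '[{"pos":[0, 0, 0.0313]}, {"pos":[0, 0, 0.0363]}, {"pos":[0, 0, 0.0388]}, {"pos":[0, 0, 0.0388]}]' > next.json && python3 nudge.py next.json
echo '[{"pos":[0, 0, 0.0025]}, {"pos":[0, 0, 0.0025]}]' > next.json && python3 nudge.py next.json|sed -n '2p;4p'
echo '[{"pos":[0, 0, 0.0025]}, {"pos":[0, 0, 0.0025]}]' > next.json && python3 nudge.py next.json|sed -n '2p;4p'
```

```text
clock: 2.25
eef_pos: [480.7, 18.6, 86.2]
eef_rot: [3.141, 0.001, 2.81]
wrist_force: [-0.3, 0.1, 0.0]
finger_gap: 0.3
finger_force: 0.0
eef_pos: [480.5, 18.6, 83.6]
wrist_force: [-0.5, 0.4, 0.2]
eef_pos: [480.2, 18.5, 81.1]
wrist_force: [0.1, -0.2, -0.0]
```

To row units: 1 mm / 800 = 0.0013.

```bash
echo '[{"pos":[0, 0, 0.0013]}, {"pos":[0, 0, 0.0013]}]' > next.json && python3 nudge.py next.json|sed -n '2p;4p'
echo '[{"pos":[0, 0, 0.0013]}, {"pos":[0, 0, 0.0013]}]' > next.json && python3 nudge.py next.json|sed -n '2p;4p'
echo '[{"pos":[0, 0, 0.0013]}, {"pos":[0, 0, 0.0013]}]' > next.json && python3 nudge.py next.json|sed -n '2p;4p'
```

```text
eef_pos: [480.2, 18.6, 80.1]
wrist_force: [-0.3, 0.1, -0.1]
eef_pos: [480.2, 18.6, 79.0]
wrist_force: [-0.9, -0.2, 0.4]
eef_pos: [480.2, 18.6, 78.0]
wrist_force: [0.8, -0.1, 0.2]
```

To row units: 1 mm / 800 = 0.0013.

```bash
for i in 1; do echo '[{"pos":[0, 0, 0.0013]}, {"pos":[0, 0, 0.0013]}]' > next.json && python3 nudge.py next.json|sed -n '2p;4p'
echo '[{"pos":[0, 0, 0.0013]}, {"pos":[0, 0, 0.0013]}]' > next.json && python3 nudge.py next.json|sed -n '2p;4p'; done
```

```text
eef_pos: [480.2, 18.6, 77.0]
wrist_force: [0.3, -0.3, 0.8]
eef_pos: [480.2, 18.6, 76.0]
wrist_force: [0.6, 0.1, -0.0]
```

To row units: 1 mm / 800 = 0.0013.

```bash
echo '[{"pos":[0, 0, 0.0013]}, {"pos":[0, 0, 0.0013]}]' > next.json && python3 nudge.py next.json|sed -n '2p;4p'
echo '[{"pos":[0, 0, 0.0013]}, {"pos":[0, 0, 0.0013]}]' > next.json && python3 nudge.py next.json|sed -n '2p;4p'
```

```text
eef_pos: [480.2, 18.6, 75.0]
wrist_force: [0.2, -0.4, -0.3]
eef_pos: [480.2, 18.6, 74.0]
wrist_force: [-0.2, 0.2, -0.7]
```

Run:
```python
import numpy as np
W=np.load("top_w.npy");z=W[195:238,262:315,2];print(np.percentile(z,[5,25,50,75,95]).round(1))
print(W[205,280],W[225,280],W[205,240],W[225,240], W[250:262,290,2].round(1))
```

```text
[72.  77.9 79.4 81.  83.3]
[531.4748437  -87.54619278  81.59761575] [479.56247128 -88.00463275  80.11500397] [530.10625074  16.54430798  80.2061747 ] [478.16612494  15.77595448  80.08147757] [ 4.9 -1.4 -3.8  0.9  1.9  3.3  0.9  6.8  1.8  6.4 -1.2 -0.2]
```

Run:
```python
from h import *
p,d=optics.camera("wrist");q,_=optics.camera("scene")
cv2.imwrite("pics/w1.png",np.vstack([p,])[...,::-1]);cv2.imwrite("pics/s1.png",q[...,::-1])
W=np.load("top_w.npy");print(np.median(W[255:270,280:320,2]),np.median(W[195:238,230:315,2]))
```

```text
0.9656188239947141 79.48062705606286
```

View pics/w1.png

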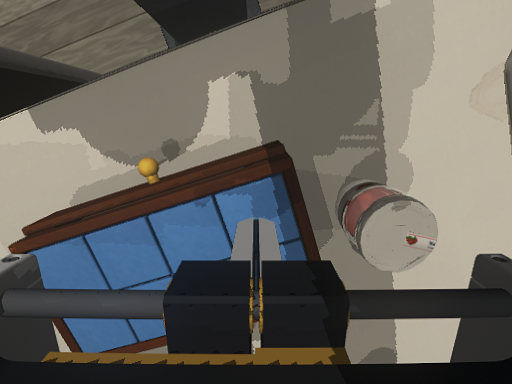

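The fingertips (257,222) are over the near-left tile, close to its face. I'll continue down.

To row units: 1 mm / 800 = 0.0013.

```bash
for i in 1; do echo '[{"pos":[0, 0, 0.0013]}, {"pos":[0, 0, 0.0013]}]' > next.json && python3 nudge.py next.json|sed -n '2p;4p'
echo '[{"pos":[0, 0, 0.0013]}, {"pos":[0, 0, 0.0013]}]' > next.json && python3 nudge.py next.json|sed -n '2p;4p'; done
```

```text
eef_pos: [480.2, 18.6, 73.0]
wrist_force: [0.7, 0.2, 0.1]
eef_pos: [480.2, 18.6, 72.0]
wrist_force: [-0.7, -0.2, 0.2]
```

Run:
```python
from h import *
from scipy.spatial.transform import Rotation as R
s=manip.read_state();p,d=optics.camera("wrist");i=optics.camera_info("wrist")
T=np.array(i["mount"],float);M=R.from_euler("xyz",s["eef_rot"]).as_matrix()
i2=dict(K=i["K"],dist=i["dist"],rvec=np.zeros(3),tvec=np.zeros(3))
C=world("w",d,i2);W=(C@T[:3,:3].T+T[:3,3])@M.T+s["eef_pos"]
for v,u in[(235,200),(200,265),(240,130),(265,80),(215,255),(222,250),(224,265),(230,250),(150,210),(152,255),(50,200),(120,310)]:print(v,u,W[v-1:v+2,u-1:u+2].reshape(-1,3).mean(0).round(1))
hsv=cv2.cvtColor(p,cv2.COLOR_RGB2HSV);m=(hsv[...,0]>95)&(hsv[...,0]<130)&(hsv[...,1]>90)&(d>0)
print(np.percentile(W[m][:,2],[10,50,90]));q=W[m]
print(np.linalg.lstsq(np.c_[q[:,:2]-s["eef_pos"][:2],np.ones(len(q))],q[:,2],rcond=None)[0],s["eef_pos"],s["wrist_force"],s["effort"])
cv2.imwrite("pics/w2.png",cv2.resize(p[130:290,130:340,::-1],None,fx=3.5,fy=3.5,interpolation=cv2.INTER_CUBIC))
```

```text
235 200 [478.8 -26.1  79.9]
200 265 [468.2  31.6  79.7]
240 130 [464.7 -80.7  79.9]
265 80 [ 471.7 -130.4   79.6]
215 255 [477.2  20.4  79.6]
222 250 [469.4  19.7 112.4]
224 265 [472.6  28.9 115.9]
230 250 [469.5  20.  125.6]
150 210 [423.6  -9.4   0.9]
152 255 [433.7  35.4  57.9]
50 200 [334.3  15.6   1.2]
120 310 [428.2  94.3   1. ]
[78.73277567 79.74123012 80.63341855]
[-1.10895531e-01  4.65520111e-02  8.72886656e+01] [480.17559094  18.55515332  72.01498164] [-0.72687198 -0.24550365  0.15300887] [-1.23667134e-03 -4.65013862e+01 -3.05989623e+01  5.44072172e-03
  3.85208102e-02 -1.21919609e-05]
```

View pics/w2.png

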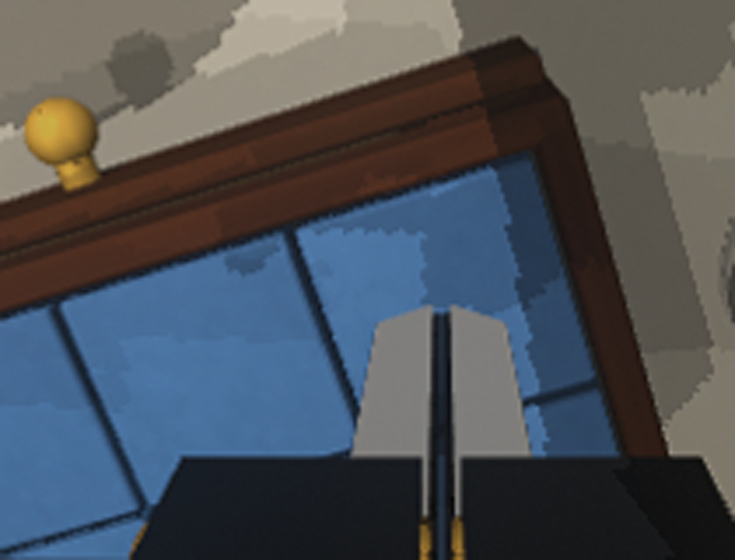

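The crop shows fingertips at about (255,218) of the full picture, over the corner tile, with the drawer still shut. Let me check the fingers' depth profile.

Run:
```python
from h import *
from scipy.spatial.transform import Rotation as R
s=manip.read_state();p,d=optics.camera("wrist");i=optics.camera_info("wrist")
T=np.array(i["mount"],float);print(T.round(3))
i2=dict(K=i["K"],dist=i["dist"],rvec=np.zeros(3),tvec=np.zeros(3))
C=world("w",d,i2)@T[:3,:3].T+T[:3,3]
for u in(250,262):
  for v in(210,214,216,217,218,219,220,221,222,224,228,235,245):print(u,v,C[v,u].round(1),p[v,u])
K=np.array(i["K"]);X=np.linalg.inv(T)
for P in([0,0,0],[0,0,-10],[8,0,0],[8,0,-20]):
  print(P,cv2.projectPoints(np.array([(X@[*P,1])[:3]]),np.zeros(3),np.zeros(3),K,np.array(i["dist"]))[0].ravel())
print(s["finger_gap"],manip.grip_depth)
```

```text
[[  -0.      -0.965   -0.263   77.012]
 [   1.      -0.      -0.       1.339]
 [   0.      -0.263    0.965 -209.593]
 [   0.       0.       0.       1.   ]]
250 210 [ 7.5 -3.1 -7.6] [ 72 110 154]
250 214 [ 4.1 -3.1 -7. ] [ 73 114 159]
250 216 [ 2.7 -3.1 -7.9] [ 60  94 133]
250 217 [ 1.8 -3.1 -7.7] [ 88 113 143]
250 218 [ 10.9  -2.5 -33.9] [122 125 129]
250 219 [ 10.1  -2.5 -33.8] [129 127 124]
250 220 [ 10.3  -2.5 -36.3] [126 125 124]
250 221 [ 10.5  -2.4 -38.4] [126 126 125]
250 222 [ 10.5  -2.4 -40.4] [127 126 125]
250 224 [ 10.6  -2.3 -43.9] [127 127 125]
250 228 [ 10.3  -2.2 -49.8] [127 126 125]
250 235 [ 10.7  -2.  -61.4] [127 126 124]
250 245 [ 10.2  -1.8 -73.3] [127 126 125]
262 210 [ 7.7  6.2 -8.2] [ 61  93 130]
262 214 [ 4.6  6.2 -8.5] [ 60  90 128]
262 216 [ 2.7  6.2 -7.9] [ 58  90 128]
262 217 [ 1.7  6.2 -7.3] [ 57  89 128]
262 218 [ 10.6   5.6 -33.2] [116 119 125]
262 219 [ 10.4   5.6 -34.5] [129 127 124]
262 220 [ 10.4   5.5 -36.4] [126 125 124]
262 221 [ 10.3   5.5 -37.9] [127 126 124]
262 222 [ 10.6   5.4 -40.5] [126 126 124]
262 224 [ 10.3   5.4 -43.3] [127 126 124]
262 228 [ 10.3   5.2 -49.9] [126 126 124]
262 235 [ 10.7   5.  -61.3] [126 125 124]
262 245 [ 10.1   4.7 -73. ] [127 126 123]
[0, 0, 0] [254.06482933 215.79012603]
[0, 0, -10] [253.99081186 220.29244721]
[8, 0, 0] [254.04572632 206.32051773]
[8, 0, -20] [253.88712375 214.94539613]
0.33533111453710224 -18.8
```

To row units: 2 mm / 800 = 0.0025.

```bash
echo '[{"pos":[0, 0, 0.0025]}, {"pos":[0, 0, 0.0025]}]' > next.json && python3 nudge.py next.json|sed -n '2p;4p'
echo '[{"pos":[0, 0, 0.0025]}, {"pos":[0, 0, 0.0025]}]' > next.json && python3 nudge.py next.json|sed -n '2p;4p'
echo '[{"pos":[0, 0, 0.0025]}, {"pos":[0, 0, 0.0025]}]' > next.json && python3 nudge.py next.json|sed -n '2p;4p'
```

```text
eef_pos: [480.1, 18.6, 69.9]
wrist_force: [0.1, 0.9, 0.5]
eef_pos: [480.1, 18.6, 67.9]
wrist_force: [-0.7, -1.3, 0.1]
eef_pos: [480.1, 18.6, 65.9]
wrist_force: [0.3, -0.4, -1.0]
```

The wrist depth shows that the real fingertips end about 33 mm short of the nominal TCP. So I expect contact at a reading of z≈46.

To row units: 12 mm / 800 = 0.015, 8 mm / 800 = 0.01.

```bash
echo '[{"pos":[0, 0, 0.005]}, {"pos":[0, 0, 0.01]}, {"pos":[0, 0, 0.015]}, {"pos":[0, 0, 0.015]}]' > next.json && python3 nudge.py next.json|sed -n '2p;4p'
echo '[{"pos":[0, 0, 0.0025]}, {"pos":[0, 0, 0.0025]}]' > next.json && python3 nudge.py next.json|sed -n '2p;4p'
echo '[{"pos":[0, 0, 0.0013]}, {"pos":[0, 0, 0.0013]}]' > next.json && python3 nudge.py next.json|sed -n '2p;4p'
```

```text
eef_pos: [479.9, 18.6, 53.5]
wrist_force: [-0.2, 0.2, 0.5]
eef_pos: [480.2, 18.6, 52.0]
wrist_force: [0.1, -0.1, -0.2]
eef_pos: [480.3, 18.6, 51.2]
wrist_force: [0.8, 0.0, -1.1]
```

To row units: 1 mm / 800 = 0.0013.

```bash
echo '[{"pos":[0, 0, 0.0013]}, {"pos":[0, 0, 0.0013]}]' > next.json && python3 nudge.py next.json|sed -n '2p;4p'
echo '[{"pos":[0, 0, 0.0013]}, {"pos":[0, 0, 0.0013]}]' > next.json && python3 nudge.py next.json|sed -n '2p;4p'
echo '[{"pos":[0, 0, 0.0013]}, {"pos":[0, 0, 0.0013]}]' > next.json && python3 nudge.py next.json|sed -n '2p;4p'
echo '[{"pos":[0, 0, 0.0013]}, {"pos":[0, 0, 0.0013]}]' > next.json && python3 nudge.py next.json|sed -n '2p;4p'
```

```text
eef_pos: [480.2, 18.6, 50.1]
wrist_force: [-0.1, -0.0, 1.1]
eef_pos: [480.4, 18.5, 49.7]
wrist_force: [-4.5, 0.6, 7.5]
eef_pos: [480.4, 18.6, 49.6]
wrist_force: [-9.2, -0.3, 21.5]
eef_pos: [480.6, 18.5, 49.5]
wrist_force: [-15.6, -0.4, 33.8]
```

Rigid contact at a reading of z≈49.8, i.e. tile face ≈80, so the first tile is not the button. On to the next ones in the near row.

To row units: -53 mm / 800 = -0.0663, -27 mm / 800 = -0.0338.

```bash
echo '[{"pos":[0, 0, -0.0113]}, {"pos":[-0.0113, -0.0338, -0.0113]}, {"pos":[-0.0213, -0.0663, -0.0113]}, {"pos":[-0.0213, -0.0663, -0.005]}, {"pos":[-0.0213, -0.0663, -0.0013]}]' > next.json && python3 nudge.py next.json|sed -n '2p;4p'
echo '[{}, {}]' > next.json && python3 nudge.py next.json|sed -n '2p;4p'
```

```text
eef_pos: [479.4, -38.1, 49.3]
wrist_force: [-21.7, -10.6, 55.5]
eef_pos: [479.5, -37.7, 49.6]
wrist_force: [-8.8, -11.4, 21.4]
```

To row units: -53 mm / 800 = -0.0663, -27 mm / 800 = -0.0338.

```bash
echo '[{"pos":[0, 0, -0.0088]}, {"pos":[-0.0113, -0.0338, -0.0088]}, {"pos":[-0.0213, -0.0663, -0.0088]}, {"pos":[-0.0213, -0.0663, -0.005]}, {"pos":[-0.0213, -0.0663, -0.0025]}]' > next.json && python3 nudge.py next.json|sed -n '2p;4p'
echo '[{"pos":[0, 0, 0.0013]}, {"pos":[0, 0, 0.0025]}, {"pos":[0, 0, 0.0025]}]' > next.json && python3 nudge.py next.json|sed -n '2p;4p'
```

```text
eef_pos: [477.7, -92.1, 49.7]
wrist_force: [-0.7, 0.6, 1.5]
eef_pos: [477.9, -92.2, 49.5]
wrist_force: [-10.4, -2.9, 24.7]
```

Rigid. Next tile.

To row units: -54 mm / 800 = -0.0675, -27 mm / 800 = -0.0338.

```bash
echo '[{"pos":[0, 0, -0.0088]}, {"pos":[-0.0113, -0.0338, -0.0088]}, {"pos":[-0.0213, -0.0675, -0.0088]}, {"pos":[-0.0213, -0.0675, -0.005]}, {"pos":[-0.0213, -0.0675, -0.0025]}]' > next.json && python3 nudge.py next.json|sed -n '2p;4p'
echo '[{"pos":[0, 0, 0.0013]}, {"pos":[0, 0, 0.0025]}, {"pos":[0, 0, 0.0025]}]' > next.json && python3 nudge.py next.json|sed -n '2p;4p'
```

```text
eef_pos: [476.3, -148.5, 49.7]
wrist_force: [-0.6, -0.1, 2.7]
eef_pos: [476.4, -148.6, 49.6]
wrist_force: [-10.7, -1.6, 22.1]
```

To row units: -53 mm / 800 = -0.0663, -27 mm / 800 = -0.0338.

```bash
echo '[{"pos":[0, 0, -0.0088]}, {"pos":[-0.0338, 0.01, -0.0088]}, {"pos":[-0.0663, 0.0213, -0.0088]}, {"pos":[-0.0663, 0.0213, -0.005]}, {"pos":[-0.0663, 0.0213, -0.0025]}]' > next.json && python3 nudge.py next.json|sed -n '2p;4p'
echo '[{"pos":[0, 0, 0.0013]}, {"pos":[0, 0, 0.0025]}, {"pos":[0, 0, 0.0025]}]' > next.json && python3 nudge.py next.json|sed -n '2p;4p'
```

```text
eef_pos: [531.9, -149.3, 49.6]
wrist_force: [2.2, 5.2, 20.8]
eef_pos: [532.0, -149.3, 49.6]
wrist_force: [-2.2, 7.2, 16.3]
```

To row units: 53 mm / 800 = 0.0663, 27 mm / 800 = 0.0338.

```bash
echo '[{"pos":[0, 0, -0.0088]}, {"pos":[0.01, 0.0338, -0.0088]}, {"pos":[0.0213, 0.0663, -0.0088]}, {"pos":[0.0213, 0.0663, -0.005]}, {"pos":[0.0213, 0.0663, -0.0025]}]' > next.json && python3 nudge.py next.json|sed -n '2p;4p'
echo '[{"pos":[0, 0, 0.0013]}, {"pos":[0, 0, 0.0025]}, {"pos":[0, 0, 0.0025]}]' > next.json && python3 nudge.py next.json|sed -n '2p;4p'
```

```text
eef_pos: [532.6, -94.5, 50.0]
wrist_force: [0.5, -0.4, 0.7]
eef_pos: [533.0, -95.4, 48.1]
wrist_force: [-2.2, 0.7, 3.2]
```

This one gives: z 48.1 at only about 3 N. Press it right in.

To row units: 6 mm / 800 = 0.0075, 4 mm / 800 = 0.005.

```bash
echo '[{"pos":[0, 0, 0.0025]}, {"pos":[0, 0, 0.005]}, {"pos":[0, 0, 0.0075]}, {"pos":[0, 0, 0.0075]}]' > next.json && python3 nudge.py next.json|sed -n '1,2p;4p'
echo '[{"pos":[0, 0, 0.0013]}, {"pos":[0, 0, 0.0013]}, {"pos":[0, 0, 0.0013]}]' > next.json && python3 nudge.py next.json|sed -n '1,2p;4p'
```

```text
clock: 11.15
eef_pos: [533.2, -95.2, 41.9]
wrist_force: [-3.1, -2.0, 3.9]
clock: 11.45
eef_pos: [533.3, -95.1, 41.7]
wrist_force: [-3.7, -2.2, 9.5]
```

Run:
```python
from h import *
p,d=optics.camera("top");cv2.imwrite("pics/t3.png",cv2.resize(p[140:290,140:380,::-1],None,fx=3,fy=3))
```

```text
(no output)
```

View pics/t3.png

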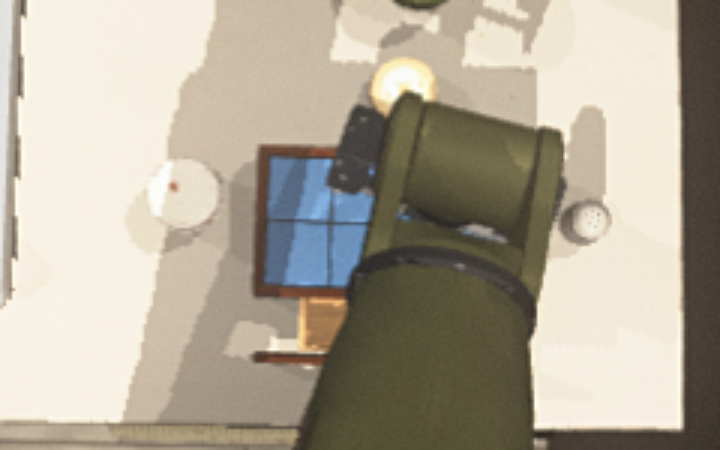

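The drawer is out: its front is at (255..330, 355), the tin at (403,88) and shaker at (585,222) stand as before. Lift straight up.

To row units: -120 mm / 800 = -0.15, -80 mm / 800 = -0.1.

```bash
echo '[{"pos":[0, 0, -0.0125]}, {"pos":[0, 0, -0.05]}, {"pos":[0, 0, -0.1]}, {"pos":[0, 0, -0.15]}, {"pos":[0, 0, -0.15]}]' > next.json && python3 nudge.py next.json
echo '[{}, {}, {}, {}, {}]' > next.json && python3 nudge.py next.json
python3 - <<'E'
from h import *
p,d=optics.camera("wrist");cv2.imwrite("pics/w3.png",p[...,::-1])
E
```

```text
clock: 12.0
eef_pos: [535.3, -95.1, 166.8]
eef_rot: [3.14, 0.009, 2.81]
wrist_force: [-0.5, 0.3, -0.1]
finger_gap: 0.5
finger_force: 0.0
clock: 12.5
eef_pos: [533.0, -94.8, 160.6]
eef_rot: [-3.142, -0.001, 2.81]
wrist_force: [-0.4, 0.2, 0.1]
finger_gap: 0.5
finger_force: 0.0
```

View pics/w3.png

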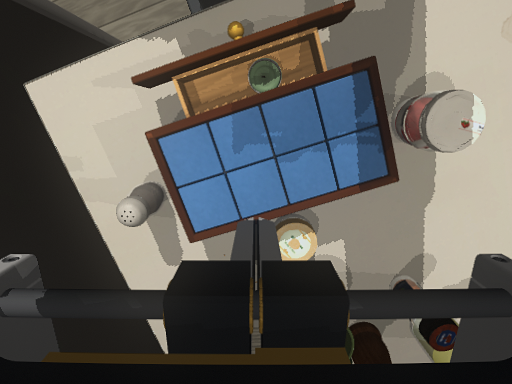

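The drawer is fully out (front at (240,45)), all tiles look flush, and the shaker (132,212), jar (450,120) and tin (295,240) stand in place. The gripper is clear.

```bash
python3 -c "
from cell import manip, optics, order
print(order.sign_off())"
```

```text
the job is handed in; nothing more can be done
None
```

The hidden button was the far-row tile at (+28, −28) mm from the panel centre. I pressed it about 8 mm in and the drawer sprang out. The last picture shows the tiles looking flush again, the jar, shaker and tin standing as before and the gripper clear, and I handed the job in at about 12.5 s; the sign-off printed no verdict.

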